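# Screw the sprung lid onto the marker canister

## Task

Close the open canister with the larger of the two grip lids: set the lid on the canister's neck, press it down and turn it back (anticlockwise from above) until you feel the thread drop into place, then screw it forward (clockwise) until it stops fully home, and let go. Do not knock the other things on the table about.

Things in the scene. Friction and masses are not known exactly. Their poses are not given: they have to be found in the camera images.
- lid: Larger lid, grey plastic, 0.13 kg, 100 mm diameter, skirt down on the table. Cap 30 mm high (inside diameter 92, ceiling 26 mm above the rim). Upright grip bar on its top: 74 mm long along lid x, 16 wide along y, 28 high, its top 58 mm above the rim. Origin: centre of the lower rim, z up. Three round lugs 5 mm thick, 120 degrees apart, point inwards 1 to 6 mm above the rim.
- small_lid: A smaller lid of the same grey plastic and shape, 76 mm diameter, 58 mm high, grip bar 56 mm long; it belongs to another canister and does not fit. Origin: centre of its lower rim.
- canister: Open white canister bolted to the table. Origin: centre of its base on the table, z up. Flange 144 mm diameter, 8 high; barrel 120 mm diameter up to the flat shoulder at z = 88 mm; on that a neck, 76 mm diameter, 28 high, tapered to 68 at the mouth. Its orientation tells nothing of how the thread is turned. Lid fully home: its rim 3 mm above the shoulder (lid origin at z = 91 mm).
- neck_mouth (a point): Centre of the neck's top edge, 116 mm above the table. A sprung rubber ring (59 mm diameter) stands 11 mm out of it; the lid's ceiling pushes it down (up to 11 mm), by about 3 N at first and 0.6 N more per mm. So the lid, unless screwed in, springs up until its rim is 13 mm above the shoulder.
- thread (a point): Point on the neck's axis, 14 mm above the shoulder. Here the neck has 3 equal right-hand thread ridges (88 mm diameter), each falling clockwise over 94 degrees; 26 degree gaps between. How they are turned differs every time and must be felt or seen. At its lower, clockwise end each ridge has a stop, 26 mm high, that blocks a lug above it as well as below it.
- shoulder (a point): Centre of the shoulder, 88 mm above the table. Lid pressed down with its lugs on the ridges: rim 12 to 17 mm above this (25 on the stops); clockwise jams. Anticlockwise, within 120 degrees, the lugs reach the gaps (19 degrees of play, then a stop): a push of 6 to 10 N takes the rim to 2 to 8 mm. Held so and turned clockwise 75 to 105 degrees (about 0.3 N m) it stops firmly at 3 mm and stays.
- phone: bystander: grey phone lying flat, 75 x 150 x 9 mm, origin under its centre
- tape: bystander: cardboard-coloured tape roll lying flat, 100 mm diameter, 48 mm high, origin under its centre
- sanitiser: bystander: clear bottle, 64 mm diameter, 170 mm high, standing, origin under its centre
- wipes_box: bystander: blue box 110 x 170 x 60 mm, origin under its centre
- pen_cup: bystander: white open cup, 76 mm diameter, 100 mm high, origin under its centre
There are look-alikes about, which are no part of the job. What is shaped like the lid but blue or yellow is not meant. Several things have the shape of the canister; the one meant has the colours described above.

How it is judged (in metres and radians):
On the way, in this order (a step that is already met when the one before it is completed fails the run):
1. the larger lid sits over the canister's neck (horizontal distance between lid and canister below 0.01 m and z of lid in the frame of canister below 0.114 m).
2. its thread has dropped into place (horizontal distance between lid and canister below 0.006 m and z of lid in the frame of canister below 0.0972 m and angle between the z axis of lid and the z axis of canister, either way round below 0.08 rad).
At the end, for the whole second after the job is handed in: The larger lid is screwed fully home on the canister and stays by itself: its rim within 1.5 mm of the home height (3 mm above the shoulder), centred within 4 mm, square within 2 degrees, at rest and released (z of lid in the frame of canister between 0.0885 and 0.0925 m and horizontal distance between lid and canister below 0.004 m and angle between the z axis of lid and the z axis of canister, either way round below 0.035 rad and linear speed of lid below 0.01 m/s); the robot touches nothing.
It fails at once if another of the listed things on the table is knocked more than 40 mm from its place (distance of any of small_lid, phone, tape, sanitiser, wipes_box, pen_cup from where it was at the start of the episode above 0.04 m).
It also fails if it takes over 64 s, if anything falls off the work surface, if the arm or the gripper's body presses on something with over 40 N, if the wrist force passes 120 N, or if a joint passes its speed limit or range.

## Robot

A 6-joint arm with a two-finger parallel gripper is mounted at the origin on the work surface. World frame = base frame: x ahead of the robot, y to its left, z up, the work surface at z = 0. Lengths are in m, angles in degrees, forces in N, time in s.
With the tool pointing down it reaches from about 0.325 to 0.9 m from the base axis. Payload 3.5 kg.
Tool frame: the origin (TCP) lies at the very end of the fingers, on their centre line; the grasp point (between the pads) lies 19 mm behind it; z points along the fingers, y is the line along which they close (so a half turn about z gives the same grasp; the last joint's range is limited). The gripper opens to 85 mm and grips with 20 to 120 N. Pads are 22 mm wide; open, the fingers measure 114 mm over their backs; the gripper's body (76 mm by 85 mm) begins 54 mm behind the grasp point. The pads swing forward as they close: fully open they stand 13 mm farther back than shut.
Start: joints at [60.481, 15.837, -1.513, 72.651, 0, 84.076], TCP at [0.25, 0.573, 0.231] pointing down, gripper open.
Joint ranges: [-178.77, 178.77], [-48.84, 107.48], [-61.69, 71.31], [-111.58, 123.2], [-90, 87.43], [-180, 180]. Speed limits (degrees/s): [147.25, 147.25, 180, 180, 180, 180].

## Interface

Orientations are given as a 3x3 rotation matrix whose columns are the frame's x, y, z axes.
In Python, from cell import r gives the robot as it stands. Calls block until the motion is done:
- r.move_pose(position, orientation): joint-space move of the TCP to a pose.
- r.move_l(position, rotation=None, vel=0.15, stop_force=None): straight line of the TCP; rotation=None keeps the orientation; vel is the mean speed in m/s. With stop_force (N) it stops when the force on the tool has changed by that much, and returns True; else False.
- r.set_joints(angles): joint-space move.
- r.let_go() and r.grasp(f_grip=None): open the fingers fully, or close them until they stop; f_grip is the grip in N (None keeps the last).
- r.hold(seconds).
- r.inverse_kinematics(position, orientation): joint angles nearest the present ones, or None.
- r.observe(): the state.
- r.get_image(name): name is "scene" or "side" or "wrist"; returns (picture, depth): 384x512x3 uint8, red, green, blue; 384x512 float32, m along the optical axis (not along the pixel's ray), 0 where there is no reading.
- r.camera_model(name): a dict with "fx", "fy", "cx", "cy" (pixels), "rvec" (rotation vector, rad) and "tvec" (3), from world to camera coordinates, as OpenCV has them; the wrist camera has in their place "hand_eye" (4x4, takes a point from camera to tool coordinates, whose origin is the TCP and whose axes are the flange's). Camera axes: x right, y down, z forward; pixel columns grow to the right and rows downward; lengths in m; the calibration is good to about 2 mm. The wrist camera is an equidistant fisheye: a pixel r from the principal point sees the ray r / f radians off the axis. A picture is of the moment at which its call begins: read the wrist's pose just before it. camera_model takes no time and is no camera call.
A pose or a line that the arm cannot do raises r.PlanningError and nothing moves.
- r.job_done(): hands the job in; it is judged then, once.
Trained networks look in the newest picture that a camera, given by its name, has taken for a name from the list of things; names that differ only in an ending like _2 or _b are one class to them, and where a whole thing is asked for, a point or a joint stands for the part that bears it (a point fixed in the world has none). Each returns a list of dicts, best first, with "confidence" (0 to 1); they miss things now and then, are a little off and sometimes report something else, mostly with a low value. They report only what shows in the picture. A call takes as long as a camera call. They do not tell look-alikes from the thing itself.
- r.regions_of(camera, label): "mask" (384x512 bool, what is visible of it) and "box" ([left, top, width, height] in pixels, round what is visible of it).
The state is a dict: "t": time; "joint_positions": joint angles; "joint_velocities": joint speeds; "tau": joint torques, N m; "tcp_pos": TCP position; "tcp_rot": TCP orientation; "contact_force": force on the tool from outside, world axes, zero at the start; "ft_torque": the same for the moment, N m; "grip_width": opening from 0.0 (shut) to 1.0 (fully open); "gripper_force": force on a finger pad.
Only numpy, scipy, OpenCV 4.12 (cv2) and the standard library are available. Lean on these libraries where they do the work, as an engineer would, in place of code of your own. Each camera call takes 0.05 s, during which the arm holds its last target. There are 200 camera calls.

## Working session

There is one attempt and no reset: what is moved stays moved. The work goes in short steps, each a Python script; the robot and the scene stay as the last script left them, time stands still between calls to the robot, and variables do not carry over. Pictures are saved under pics/ and viewed, at most 10 in all, crops included, and the job is handed in when it is done.

```bash
ls; mkdir -p pics; cat > h.py <<'E'
import numpy as np, cv2
from cell import r
def world(cam,depth,mask=None):
    m=r.camera_model(cam); R=cv2.Rodrigues(np.array(m["rvec"],float))[0]; t=np.array(m["tvec"],float).ravel()
    v,u=np.nonzero((depth>0)&(mask if mask is not None else True)); z=depth[v,u]
    P=np.c_[(u-m["cx"])/m["fx"]*z,(v-m["cy"])/m["fy"]*z,z]
    return (P-t)@R,u,v
E
python3 - <<'E'
from h import *
ims={}
for c in("scene","side"):
    p,d=r.get_image(c); ims[c]=p
    cv2.imwrite(f"pics/{c}.png",p[:,:,::-1]); np.save(f"{c}.npy",d)
    for l in("lid","small_lid","canister","phone","tape","sanitiser","wipes_box","pen_cup"):
        for g in r.regions_of(c,l):
            if g["confidence"]<.3: continue
            m=g["mask"]; P,u,v=world(c,d,m)
            if len(P)==0: print(c,l,"nodepth",g["box"]);continue
            hi=np.percentile(P[:,2],97); T=P[P[:,2]>hi-.006]
            print(c,l,round(g["confidence"],2),g["box"],"med",np.median(P,0).round(3),"top",T.mean(0).round(3),hi.round(3),"col",np.median(p[m],0))
print(r.observe()["t"])
E
```

```text
pics
scene lid 0.93 [151.4, 148.4, 31.4, 24.0] med [ 0.503 -0.406  0.028] top [ 0.495 -0.415  0.056] 0.058 col [233.5 211.   73. ]
scene lid 0.74 [214.6, 136.3, 29.9, 24.2] med [ 0.334 -0.274  0.028] top [ 0.32  -0.283  0.056] 0.058 col [ 48.  85. 167.]
scene lid 0.66 [190.3, 162.8, 31.0, 26.7] med [ 0.49  -0.256  0.028] top [ 0.478 -0.267  0.056] 0.057 col [110. 109. 115.]
scene small_lid 0.69 [323.4, 227.4, 31.5, 36.8] med [0.528 0.247 0.027] top [0.517 0.244 0.055] 0.057 col [113.5 113.  118.5]
scene canister 0.84 [334.3, 174.3, 42.1, 46.6] med [0.352 0.218 0.072] top [0.317 0.208 0.106] 0.104 col [215. 117.  54.]
scene canister 0.73 [155.0, 228.6, 70.9, 61.9] med [ 0.809 -0.059  0.057] top [ 0.796 -0.07   0.059] 0.062 col [ 64. 127. 235.]
scene phone 0.72 [270.4, 175.9, 48.4, 25.5] med [0.376 0.008 0.006] top [0.374 0.006 0.007] 0.011 col [223. 220. 226.]
scene tape 0.87 [293.7, 261.4, 38.2, 40.6] med [0.674 0.243 0.034] top [0.669 0.24  0.045] 0.048 col [176. 140. 101.]
scene sanitiser 0.77 [241.0, 240.1, 22.3, 54.1] med [0.77  0.115 0.094] top [0.755 0.106 0.167] 0.168 col [196
[... 1012 characters left out ...]
6, 43.0, 39.6] med [0.532 0.012 0.05 ] top [0.546 0.033 0.088] 0.09 col [200. 198. 192.]
side tape 0.69 [243.1, 161.7, 25.1, 13.7] med [0.677 0.249 0.04 ] top [0.664 0.235 0.049] 0.051 col [162. 129.  87.]
side sanitiser 0.84 [280.5, 143.6, 18.6, 46.7] med [0.739 0.087 0.084] top [0.75  0.101 0.169] 0.17 col [177. 180. 175.]
side wipes_box 0.7 [301.4, 179.5, 55.0, 46.6] med [ 0.77  -0.097  0.059] top [ 0.788 -0.08   0.061] 0.063 col [ 37.  77. 156.]
side pen_cup 0.57 [134.2, 150.1, 23.2, 25.1] med [0.308 0.402 0.068] top [0.31  0.423 0.098] 0.1 col [195. 195. 182.]
side pen_cup 0.3 [300.4, 179.3, 59.0, 44.7] med [ 0.769 -0.099  0.059] top [ 0.789 -0.079  0.061] 0.063 col [ 37.  77. 156.]
0.9
```

```bash
sleep 1; python3 -c "
import cv2,numpy as np
a=cv2.imread('pics/scene.png');b=cv2.imread('pics/side.png')
cv2.imwrite('pics/a.png',cv2.resize(a,(800,600)))"
```

```text
(no output)
```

View pics/scene.png

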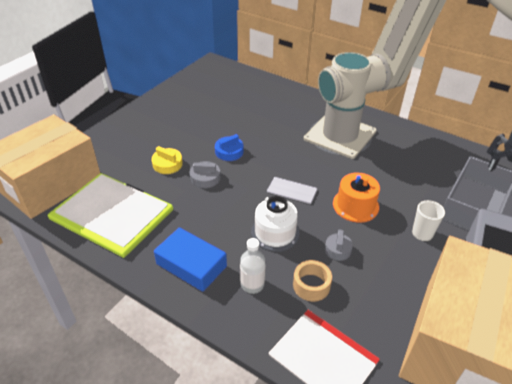

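View pics/side.png

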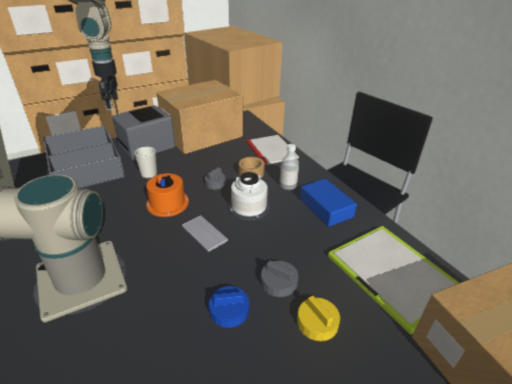

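Candidates: the large grey lid is at scene (205,174). The look-alikes are blue (229,148), yellow (167,160) and small grey (339,245). The canister wanted is the white one at (276,221), not the orange one at (357,197). Next I take close views with the wrist camera.

```bash
cat >> h.py <<'E'
def Rz(yaw): # tool down, tool y axis at 'yaw' deg + 90 ; tool x along yaw
    c,s=np.cos(np.radians(yaw)),np.sin(np.radians(yaw)); return np.array([[c,s,0],[s,-c,0],[0,0,-1.]])
def wshot(name,label=None):
    o=r.observe(); p,d=r.get_image("wrist"); cv2.imwrite(f"pics/{name}.png",p[:,:,::-1])
    m=r.camera_model("wrist"); H=np.array(m["hand_eye"]); v,u=np.mgrid[:384,:512]
    a,b=u-m["cx"],v-m["cy"]; rr=np.hypot(a,b)+1e-9; th=np.hypot(a/m["fx"],b/m["fy"])
    k=np.tan(np.minimum(th,1.45))/rr; C=np.stack([a*k*d,b*k*d,d],-1)
    W=(C@H[:3,:3].T+H[:3,3])@np.array(o["tcp_rot"]).T+np.array(o["tcp_pos"])
    W[(d<=0)|(th>1.3)]=np.nan
    np.savez(name+".npz",p=p,d=d,W=W,pos=o["tcp_pos"],rot=o["tcp_rot"]); return p,d,W
E
python3 - <<'E'
from h import *
o=r.observe(); print(np.round(o["tcp_rot"],3).tolist()); print(np.round(r.camera_model("wrist")["hand_eye"],3).tolist(), r.camera_model("wrist")["fx"])
for n,l,xy in (("can","canister",(.545,.025)),("lid","lid",(.48,-.27))):
    best=None
    for y in range(-180,180,20):
        q=r.inverse_kinematics([*xy,.33],Rz(y))
        if q is not None and (best is None or abs(q[5])<abs(best[0])): best=(q[5],y)
    print(n,best)
    r.move_pose([*xy,.33],Rz(best[1])); p,d,W=wshot(n)
    for g in r.regions_of("wrist",l):
        m=g["mask"]&np.isfinite(W[...,0]); P=W[m]
        if len(P)<30: continue
        hi=np.percentile(P[:,2],98); T=P[P[:,2]>hi-.005]
        print(l,round(g["confidence"],2),np.round(g["box"]),np.median(P,0).round(3),"top",np.median(T,0).round(4),hi.round(3),np.median(p[m],0))
print(r.observe()["t"])
A,B=cv2.imread("pics/can.png"),cv2.imread("pics/lid.png")
cv2.imwrite("pics/both.png",cv2.resize(np.hstack([A,B]),(800,300)))
E
```

```text
[[-0.916, 0.4, 0.0], [0.4, 0.916, 0.0], [-0.0, 0.0, -1.0]]
[[-0.0, -0.963, -0.268, 0.068], [1.0, 0.0, -0.0, -0.0], [0.0, -0.268, 0.963, -0.143], [0.0, 0.0, 0.0, 1.0]] 297.3186396354542
can (np.float64(-4.163227623160743), -180)
canister 0.84 [228. 110.  97.  96.] [0.542 0.054 0.088] top [0.5534 0.0613 0.1104] 0.111 [228. 227. 219.]
canister 0.62 [327.   1.  99.  56.] [0.348 0.192 0.087] top [0.3312 0.2073 0.1097] 0.104 [246. 134.  49.]
lid (np.float64(3.9164454291063153), 140)
lid 0.83 [162. 180.  59.  60.] [ 0.484 -0.409  0.03 ] top [ 0.4891 -0.414   0.0579] 0.059 [252. 242.  77.]
lid 0.76 [222. 113.  64.  63.] [ 0.47  -0.266  0.03 ] top [ 0.4721 -0.2656  0.0578] 0.059 [138. 138. 141.]
lid 0.16 [458.   1.  40.  18.] [0.525 0.222 0.029] top [0.5309 0.2477 0.057 ] 0.058 [68.5 67.5 70. ]
4.5083
```

View pics/both.png

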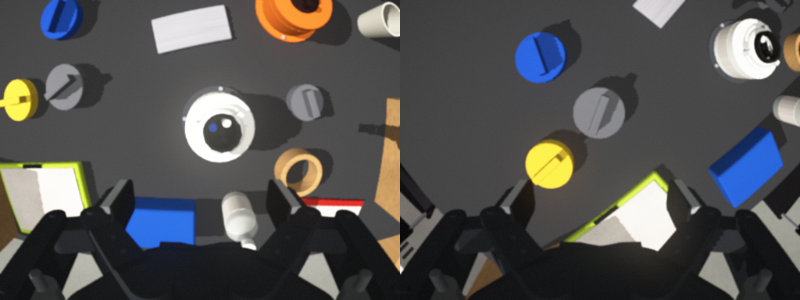

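Left half (over the canister): white canister at about (220,127), with its dark mouth at (222,132). The orange one is at the upper right. Right half (over the lid): the large grey lid at (598,112), its bar running diagonally, blue above it and yellow below. Now I fit their centres.

```bash
cat > fit.py <<'E'
from h import *
from scipy.optimize import least_squares
def edge_fit(P,xy0,R):  # circle of known radius enclosing the points: minEnclosing on trimmed set
    P=P[np.hypot(*(P[:,:2]-xy0).T)<R*1.25]
    a=np.degrees(np.arctan2(*(P[:,:2]-np.median(P[:,:2],0)).T[::-1])); k=(a//6).astype(int); c=np.median(P[:,:2],0)
    d=np.hypot(*(P[:,:2]-c).T); E=np.array([P[k==i][np.argsort(d[k==i])[-2],:2] for i in set(k) if (k==i).sum()>3])
    s=least_squares(lambda q:np.hypot(*(E-q[:2]).T)-q[2],[*c,R],loss="soft_l1",f_scale=.001).x
    s2=least_squares(lambda q:np.hypot(*(E-q[:2]).T)-R,c,loss="soft_l1",f_scale=.001).x
    return s.round(4),s2.round(4),len(E)
def lidfit(W,xy0):
    P=W.reshape(-1,3); P=P[np.isfinite(P[:,0])]; near=np.hypot(*(P[:,:2]-xy0).T)<.075
    D=P[near&(P[:,2]>.02)&(P[:,2]<.035)]; B=P[near&(P[:,2]>.052)]
    print("disc",edge_fit(D,xy0,.05),"z",np.median(D[:,2]).round(4))
    (c,(w,h),an)=cv2.minAreaRect((B[:,:2]*1000).astype(np.float32))
    C=np.cov(B[:,:2].T); e,v=np.linalg.eigh(C); print("bar",np.round(c,1),round(w,1),round(h,1),"pca yaw",np.degrees(np.arctan2(v[1,1],v[0,1])).round(1),"ztop",np.median(B[:,2]).round(4),"mean",B.mean(0).round(4))
def canfit(W,xy0):
    P=W.reshape(-1,3); P=P[np.isfinite(P[:,0])]; r_=np.hypot(*(P[:,:2]-xy0).T)
    for lo,hi,R in((.083,.092,.06),(.004,.012,.072),(.112,.119,.034),(.122,.132,.0295)):
        D=P[(r_<R+.015)&(P[:,2]>lo)&(P[:,2]<hi)]
        if len(D)>30: print("can",lo,R,len(D),edge_fit(D,xy0,R),"z",np.median(D[:,2]).round(4))
E
python3 - <<'E'
from fit import *
lidfit(np.load("lid.npz")["W"],np.array([.475,-.268])); lidfit(np.load("can.npz")["W"],np.array([.475,-.268])); canfit(np.load("can.npz")["W"],np.array([.545,.035]))
for c in("scene","side"):
    P,_,_=world(c,np.load(c+".npy")); print(c); lidfit(P,np.array([.475,-.268])); canfit(P,np.array([.545,.035]))
p=cv2.imread("pics/can.png")[95:225,210:350]; cv2.imwrite("pics/cc.png",cv2.resize(p,None,fx=4,fy=4,interpolation=2))
E
```

```text
disc (array([ 0.4725, -0.2668,  0.0491]), array([ 0.4725, -0.2668]), 60) z 0.0299
bar [ 473.  -265.7] 146.4 68.5 pca yaw 50.2 ztop 0.416 mean [ 0.4726 -0.2631  0.4072]
disc (array([ 0.4727, -0.2659,  0.0492]), array([ 0.4727, -0.2662]), 57) z 0.03
bar [ 472.7 -266.2] 17.0 74.4 pca yaw 120.3 ztop 0.0578 mean [ 0.4723 -0.2636  0.0576]
can 0.083 0.06 2667 (array([0.5542, 0.0561, 0.0565]), array([0.5562, 0.0591]), 60) z 0.0879
can 0.004 0.072 828 (array([0.5562, 0.0591, 0.0704]), array([0.5578, 0.06  ]), 37) z 0.0081
can 0.112 0.034 545 (array([0.5537, 0.0554, 0.0323]), array([0.5548, 0.0573]), 38) z 0.1149
can 0.122 0.0295 481 (array([0.555 , 0.0577, 0.0274]), array([0.5562, 0.0601]), 28) z 0.1268
scene
disc (array([ 0.4777, -0.2674,  0.0471]), array([ 0.4759, -0.2688]), 43) z 0.0282
bar [ 477.8 -267.6] 24.8 73.0 pca yaw 119.2 ztop 0.0557 mean [ 0.4784 -0.2677  0.0559]
can 0.083 0.06 310 (array([0.557 , 0.0528, 0.0542]), array([0.5504, 0.0488]), 42) z 0.0859
can 0.004 0.072 166 (array([0.5527, 0.0515, 0.0698]), array([0.5495, 0.0489]), 20) z 0.007Traceback (most recent call last):
  Fil
[... 448 characters left out ...]
  return func(*args, **kwargs)
    vector_fun = VectorFunction(
        fun_wrapped,
    ...<6 lines>...
        workers=workers
    )
    self._update_fun()
    ~~~~~~~~~~~~~~~~^^
    self.f = self.fun_wrapped(xp_copy(self.x))
             ~~~~~~~~~~~~~~~~^^^^^^^^^^^^^^^^^
    return np.atleast_1d(self.fun(x))
                         ~~~~~~~~^^^
    return self.f(x, *self.args, **self.kwargs)
           ~~~~~~^^^^^^^^^^^^^^^^^^^^^^^^^^^^^^
  File "fit.py", line 7, in <lambda>
    s=least_squares(lambda q:np.hypot(*(E-q[:2]).T)-q[2],[*c,R],loss="soft_l1",f_scale=.001).x
                                        ~^~~~~~
ValueError: operands could not be broadcast together with shapes (0,) (2,)
```

```bash
sed -i 's/(P\[:,2\]>.052)\]/(P[:,2]>.052)\&(P[:,2]<.065)]/' fit.py; python3 - <<'E'
from fit import *
x=np.array([.4726,-.2665]); lidfit(np.load("lid.npz")["W"],x); lidfit(np.load("can.npz")["W"],x)
canfit(np.load("can.npz")["W"],np.array([.556,.058])); print("from lid view");canfit(np.load("lid.npz")["W"],np.array([.556,.058]))
for n in("scene",):
    canfit(world(n,np.load(n+".npy"))[0],np.array([.556,.058]))
p=cv2.imread("pics/can.png")[95:225,210:350]; cv2.imwrite("pics/cc.png",cv2.resize(p,None,fx=4,fy=4,interpolation=2))
for z in(.08,.03):
  for y in range(-180,180,30):
    a=r.inverse_kinematics([.4726,-.2665,z],Rz(y)); b=r.inverse_kinematics([.556,.058,.13+z],Rz(y)); print(z,y,a is not None and a[5].round(0),b is not None and b[5].round(0))
E
```

```text
disc (array([ 0.4725, -0.2668,  0.0491]), array([ 0.4725, -0.2668]), 60) z 0.0299
bar [ 472.8 -266.6] 16.3 74.0 pca yaw 119.6 ztop 0.0578 mean [ 0.4722 -0.2658  0.0577]
disc (array([ 0.4727, -0.2659,  0.0492]), array([ 0.4727, -0.2662]), 57) z 0.03
bar [ 472.7 -266.2] 17.0 74.4 pca yaw 120.3 ztop 0.0578 mean [ 0.4723 -0.2636  0.0576]
can 0.083 0.06 3091 (array([0.5556, 0.0591, 0.0588]), array([0.5559, 0.0592]), 60) z 0.0879
can 0.004 0.072 841 (array([0.5563, 0.0595, 0.0705]), array([0.5578, 0.0602]), 41) z 0.0081
can 0.112 0.034 820 (array([0.5561, 0.0592, 0.0356]), array([0.5553, 0.0589]), 60) z 0.1147
can 0.122 0.0295 750 (array([0.5559, 0.059 , 0.029 ]), array([0.556, 0.059]), 60) z 0.1268
from lid view
can 0.083 0.06 1574 (array([0.5553, 0.0575, 0.0582]), array([0.5562, 0.059 ]), 57) z 0.0878
can 0.004 0.072 889 (array([0.5561, 0.0584, 0.0705]), array([0.5567, 0.0599]), 47) z 0.0079
can 0.112 0.034 572 (array([0.5544, 0.0538, 0.0318]), array([0.5554, 0.0563]), 58) z 0.1149
can 0.122 0.0295 502 (array([0.5559, 0.0584, 0.0291]), array([0.5559, 0.0585]), 60) z 0.1266
can 0.083 0.06 398 (array([0.5604, 0.0572, 0.0566]), array([0.557 , 0.0554]), 44) z 0.0859
can 0.004 0.072 266 (array([0.5599, 0.0569, 0.0696]), array([0.5575, 0.0552]), 27) z 0.0067
can 0.112 0.034 118 (array([0.5666, 0.0585, 0.0322]), array([0.5643, 0.0577]), 5) z 0.1145
can 0.122 0.0295 120 (array([0.5622, 0.0587, 0.0292]), array([0.5621, 0.0592]), 2) z 0.1249
0.08 -180 -36.0 -1.0
0.08 -150 -66.0 -31.0
0.08 -120 -96.0 -61.0
0.08 -90 -126.0 -91.0
0.08 -60 -156.0 -121.0
0.08 -30 174.0 -151.0
0.08 0 144.0 179.0
0.08 30 114.0 149.0
0.08 60 84.0 119.0
0.08 90 54.0 89.0
0.08 120 24.0 59.0
0.08 150 -6.0 29.0
0.03 -180 -36.0 -1.0
0.03 -150 -66.0 -31.0
0.03 -120 -96.0 -61.0
0.03 -90 -126.0 -91.0
0.03 -60 -156.0 -121.0
0.03 -30 174.0 -151.0
0.03 0 144.0 179.0
0.03 30 114.0 149.0
0.03 60 84.0 119.0
0.03 90 54.0 89.0
0.03 120 24.0 59.0
0.03 150 -6.0 29.0
```

View pics/cc.png

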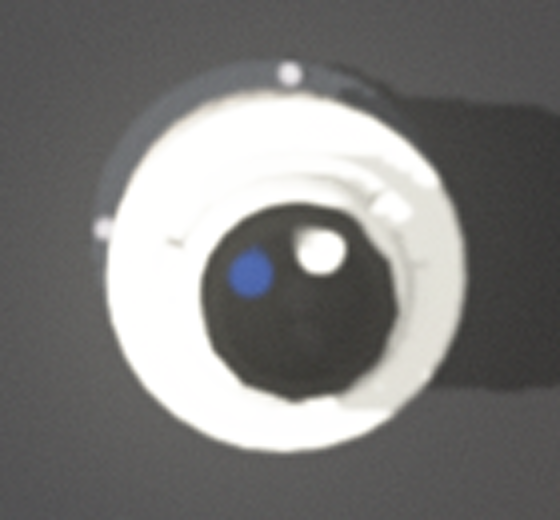

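The canister is at (0.556, 0.059): shoulder 88, mouth about 115 and ring top 127 mm all match. The lid is at (0.4726, -0.2665), 100 mm diameter, yaw 120°. The crop doesn't show the thread phase clearly, so I'll find it by feel. Grasping now.

```bash
python3 - <<'E'
from h import *
R=Rz(120); x,y=.4726,-.2665
r.move_pose([x,y,.12],R); r.let_go()
print(r.move_l([x,y,.034],vel=.1,stop_force=8)); r.grasp(100); o=r.observe(); print(o["grip_width"],o["gripper_force"],o["tcp_pos"])
r.move_l([x,y,.2],vel=.15); o=r.observe(); print(o["contact_force"],o["grip_width"])
r.move_l([.5559,.0590,.2],R,vel=.2); o=r.observe(); print(o["contact_force"],o["ft_torque"],o["tcp_pos"],o["t"])
p,d,W=wshot("held"); 
s,_=r.get_image("side"); cv2.imwrite("pics/held2.png",np.hstack([cv2.resize(p[:,:,::-1],(400,300)),cv2.resize(s[110:230,170:330,::-1],(400,300))]))
E
```

```text
False
0.1610718979698131 99.10186171531677 [ 0.47290909 -0.26665126  0.03448959]
[ 0.60464881 -0.45698766 -2.20557706] 0.16760817571358538
[ 0.1213565  -0.49129271 -1.05601889] [ 0.0148824   0.00918023 -0.00249105] [0.55571705 0.05828323 0.19997661] 10.325
```

View pics/held2.png

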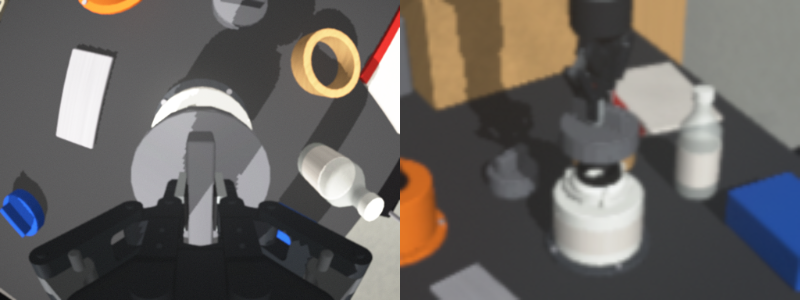

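The lid is held level above the neck. I'll check its centre, then lower it until contact.

```bash
python3 - <<'E'
from fit import *
f=np.load("held.npz"); P=f["W"].reshape(-1,3); P=P[np.isfinite(P[:,0])]; c=f["pos"][:2]
D=P[(np.hypot(*(P[:,:2]-c).T)<.06)&(abs(P[:,2]-.195)<.007)]
d=np.hypot(*(D[:,:2]-c).T); a=np.degrees(np.arctan2(*(D[:,:2]-c).T[::-1])); k=(a//6).astype(int)
E=np.array([D[k==i][np.argsort(d[k==i])[-2],:2] for i in set(k) if (k==i).sum()>3 and d[k==i].max()>.044])
print(len(D),len(E),np.median(D[:,2]),"tcp",c,least_squares(lambda q:np.hypot(*(E-q).T)-.0495,c,loss="soft_l1",f_scale=.001).x)
r.hold(.2); o=r.observe(); print(o["tcp_pos"]); f0=np.array(o["contact_force"])
r.move_l([.5559,.0590,.160],vel=.1)
hit=r.move_l([.5559,.0590,.130],vel=.03,stop_force=7); o=r.observe(); print(hit,o["tcp_pos"],o["contact_force"]-f0,o["ft_torque"],o["t"])
E
```

```text
12946 42 0.1954654004005434 tcp [0.55571705 0.05828323] [0.55555647 0.05822136]
[0.55587074 0.0586096  0.20003248]
True [0.5557638  0.05898627 0.13796733] [ 0.79483513 -0.98272432  7.03841628] [ 0.01157303  0.12633197 -0.02257104] 11.9
```

```bash
cat > turn.py <<'E'
from h import *
def state(): 
    o=r.observe(); R=np.array(o["tcp_rot"]); return o,np.array(o["tcp_pos"]),np.degrees(np.arctan2(R[1,0],R[0,0])),o["contact_force"][2],o["ft_torque"][2]
def step(z,yaw):
    r.move_l([.5559,.0590,z],Rz(yaw),vel=.03)
    return state()
E
python3 - <<'E'
from turn import *
F0=-1.0; o,p,yaw,F,T=state(); z=p[2]-.034; z+=.034; zc=z; yc=yaw; print(yaw,F,T)
for i in range(26):
    yc+=5; o,p,ya,F,T=step(zc,yc); f=F-F0
    print(i,round(ya,1),"lidz %.4f zc %.4f F %.1f T %.2f lat %s t %.2f"%(p[2]-.0345,zc-.0345,f,T,np.round(o["contact_force"][:2],1),o["t"]))
    if abs(T)>.5 or f>30: print("stop"); break
    zc=min(zc+np.clip((f-10)*.00015,-.002,.002),p[2]+.002)
    if p[2]-.0345<.0965: print("dropped"); break
E
```

```text
120.00125160540495 4.900497257564092 -0.022571043832731886
0 124.9 lidz 0.1040 zc 0.1035 F 4.3 T 0.11 lat [ 1.9 -0.5] t 12.15
1 129.9 lidz 0.1042 zc 0.1026 F 7.9 T 0.14 lat [-0.1 -0.5] t 12.40
2 134.9 lidz 0.1043 zc 0.1023 F 10.0 T 0.21 lat [ 0.3 -0.7] t 12.65
3 139.9 lidz 0.1028 zc 0.1023 F 6.0 T 0.32 lat [-0.2  0.6] t 12.90
4 144.8 lidz 0.1010 zc 0.1017 F 0.6 T 0.02 lat [0.  0.7] t 13.15
5 149.8 lidz 0.1001 zc 0.1003 F 2.5 T 0.06 lat [-0.1 -0.2] t 13.40
6 154.8 lidz 0.0993 zc 0.0992 F 2.9 T 0.01 lat [-0.1 -0.5] t 13.65
7 159.7 lidz 0.0985 zc 0.0981 F 5.9 T -0.26 lat [-0.8  0.1] t 13.90
8 164.3 lidz 0.0985 zc 0.0975 F 8.4 T -2.56 lat [-1.9  1.8] t 14.15
stop
```

The lugs dropped in from about 145° and met the stop at about 160°. I'll back off to mid-gap, press down, then screw clockwise.

```bash
python3 - <<'E'
from turn import *
F0=-1.0; yc=155; zc=.0345+.0975
for i in range(12):
    o,p,ya,F,T=step(zc,yc); f=F-F0
    print(i,round(ya,1),"lidz %.4f zc %.4f F %.1f T %.2f lat %s t %.2f"%(p[2]-.0345,zc-.0345,f,T,np.round(o["contact_force"][:2],1),o["t"]))
    if f>9 or p[2]-.0345<.0935: break
    zc-=.001
E
```

```text
0 155.0 lidz 0.0977 zc 0.0975 F 4.5 T -0.06 lat [-0.1  0.1] t 14.47
1 155.0 lidz 0.0966 zc 0.0965 F 5.5 T -0.06 lat [ 0.3 -0.4] t 14.72
2 155.0 lidz 0.0956 zc 0.0955 F 5.3 T 0.01 lat [0.2 0.1] t 14.97
3 155.0 lidz 0.0947 zc 0.0945 F 5.7 T 0.02 lat [ 0.8 -0.4] t 15.22
4 155.0 lidz 0.0938 zc 0.0935 F 7.2 T -0.02 lat [-0.1 -0.4] t 15.47
5 155.0 lidz 0.0928 zc 0.0925 F 6.7 T -0.01 lat [ 0.3 -0.1] t 15.72
```

```bash
python3 - <<'E'
from turn import *
F0=-1.0; yc=155; zc=.0345+.0925
for i in range(26):
    yc-=5; o,p,ya,F,T=step(zc,yc); f=F-F0
    print(i,round(ya,1),"lidz %.4f zc %.4f F %.1f T %.2f lat %s t %.2f"%(p[2]-.0345,zc-.0345,f,T,np.round(o["contact_force"][:2],1),o["t"]))
    if abs(T)>1.3 or f>30: print("stop"); break
    zc+=np.clip((8-f)*-.0001,-.0005,.001)
    zc=max(zc,.0345+.0907)
E
```

```text
0 150.0 lidz 0.0929 zc 0.0925 F 7.0 T -0.10 lat [0.6 0.1] t 15.97
1 145.0 lidz 0.0927 zc 0.0924 F 7.1 T -0.15 lat [-0.2 -0.5] t 16.23
2 140.0 lidz 0.0927 zc 0.0923 F 6.5 T -0.12 lat [-0.  -0.1] t 16.48
3 135.0 lidz 0.0925 zc 0.0922 F 7.6 T -0.18 lat [-0.1 -0.3] t 16.73
4 130.0 lidz 0.0925 zc 0.0921 F 6.7 T -0.12 lat [-0.3 -0. ] t 16.98
5 125.0 lidz 0.0923 zc 0.0920 F 7.3 T -0.11 lat [-0.1  0.7] t 17.23
6 120.0 lidz 0.0923 zc 0.0919 F 8.3 T -0.15 lat [-0.   0.9] t 17.48
7 115.0 lidz 0.0923 zc 0.0920 F 7.5 T -0.18 lat [-1.3 -0.7] t 17.73
8 110.0 lidz 0.0923 zc 0.0919 F 6.4 T -0.14 lat [0.2 0.1] t 17.98
9 105.0 lidz 0.0921 zc 0.0918 F 7.5 T -0.16 lat [ 0.8 -0.4] t 18.23
10 100.0 lidz 0.0921 zc 0.0917 F 6.9 T -0.15 lat [-0.   0.3] t 18.48
11 95.0 lidz 0.0920 zc 0.0916 F 6.3 T -0.18 lat [-0.7 -0.4] t 18.73
12 90.0 lidz 0.0918 zc 0.0914 F 8.7 T -0.07 lat [-0.1  0.4] t 18.98
13 85.0 lidz 0.0919 zc 0.0915 F 6.8 T -0.14 lat [-0.1 -0.1] t 19.23
14 80.0 lidz 0.0918 zc 0.0914 F 8.2 T -0.13 lat [-0.2  0.3] t 19.48
15 75.1 lidz 0.0915 zc 0.0914 F 6.1 T -0.16 lat [0.6 0.8] t 19.73
16 70.1 lidz 0.0912 zc 0.0912 F 6.6 T -0.15 lat [-0.6  1.4] t 19.98
17 65.1 lidz 0.0911 zc 0.0911 F 6.3 T -0.17 lat [0.5 0.9] t 20.23
18 60.1 lidz 0.0911 zc 0.0909 F 6.9 T -0.20 lat [-0.9 -0.4] t 20.48
19 55.5 lidz 0.0911 zc 0.0908 F 6.9 T 1.70 lat [1.2 0.2] t 20.73
stop
```

Firm stop after about 100° of turn, rim at 3 mm. Now I release, retreat and look.

```bash
python3 - <<'E'
from fit import *
o=r.observe(); p=np.array(o["tcp_pos"]); r.move_l(p,Rz(57),vel=.03); r.let_go(); r.hold(.2)
r.move_l([p[0],p[1],.30],vel=.12)
r.move_l([p[0]-.0,p[1],.40],Rz(57),vel=.2)
p_,d,W=wshot("end"); P=W.reshape(-1,3); P=P[np.isfinite(P[:,0])]; c=np.array([.5559,.059])
q=np.hypot(*(P[:,:2]-c).T)<.055
D=P[q&(abs(P[:,2]-.121)<.006)]; B=P[q&(P[:,2]>.14)&(P[:,2]<.16)]
print(edge_fit(D,c,.05),np.median(D[:,2]),"bar z",np.median(B[:,2]),np.linalg.lstsq(np.c_[D[:,:2]-c,np.ones(len(D))],D[:,2],rcond=None)[0])
o=r.observe(); print(o["contact_force"],o["t"])
s,_=r.get_image("side"); cv2.imwrite("pics/end2.png",np.hstack([cv2.resize(p_[:,:,::-1],(400,300)),cv2.resize(s[110:230,170:330,::-1],(400,300))]))
E
```

```text
(array([0.5558, 0.0594, 0.0492]), array([0.5558, 0.0594]), 60) 0.12131096539297043 bar z 0.1491871933101049 [-7.86383679e-05  2.92263812e-04  1.21285997e-01]
[-0.89812927  0.99778241  0.05546382] 24.1667
```

View pics/end2.png

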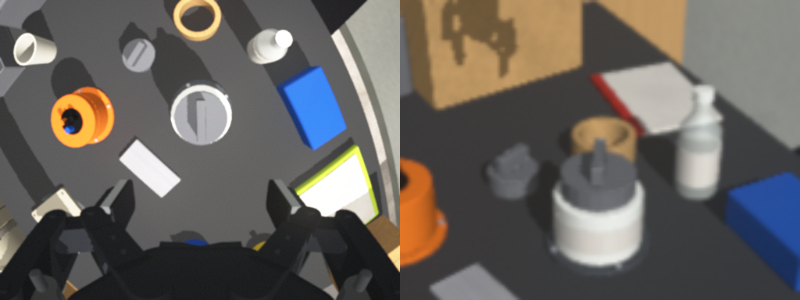

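The lid sits level and centred on the white canister, its cap top at 121.3 mm, which puts the rim at about 91 mm. Nothing else in the pictures has moved.

```bash
python3 -c "
from cell import r
print(r.job_done())"
```

```text
the job is handed in; nothing more can be done
None
```

The larger grey lid is screwed fully home on the white canister (rim about 3 mm above the shoulder, level and centred), released, and the job was handed in at about 24 s; no verdict came back.

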